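# Close up the tape magazine

### The arm

A 6-joint arm with a two-finger parallel gripper is mounted at the origin on a cart in front of the work surface, level with it; the furniture and walls round the work are solid. World frame = base frame: x ahead of the robot, y to its left, z up, the work surface at z = 0. Lengths are in m, angles in rad, forces in N, time in s.
With the tool pointing down it reaches from about 0.375 to 0.975 m from the base axis. Payload 3.8 kg.
Tool frame: the origin (TCP) lies at the very end of the fingers, on their centre line; the grasp point (between the pads) lies 19 mm behind it (tcp_to_grasp is the distance from the TCP to the grasp point, in m); z points along the fingers, y is the line along which they close (so a half turn about z gives the same grasp; the last joint's range is limited). The gripper opens to 85 mm and grips with 20 to 120 N. Pads are 22 mm wide; open, the fingers measure 114 mm over their backs; the gripper's body (76 mm by 85 mm) begins 54 mm behind the grasp point. The pads swing forward as they close: fully open they stand 13 mm farther back than shut.
Start: joints at [1.286, 0.264, 1.604, -0, 1.274, -0.037], TCP at [0.166, 0.654, 0.231] pointing down, gripper open.
Joint ranges: [-2.63, 2.63], [-0.94, 2.18], [0.31, 2.57], [-1.31, 4.45], [0, 2.66], [-2.55, 2.55]. Speed limits (rad/s): [2.57, 2.57, 3.14, 3.14, 3.14, 3.14].

### API

Orientations are given as a rotation vector (axis times angle).
In Python, from plant import sense, snapshot, camera_params, finish_job, tcp_to_grasp gives the robot as it stands.
- The arm moves only by the tool send_rows, never from a script. Its argument "rows" is a list of rows, each a list of 4 numbers: the shift along the tool's x, y, z in cm, then the turn about the tool's z in rad. A call has 1 to 20 rows; each row shifts and turns the commanded pose from where the row before left it, along the tool's axes as they then stand; what a row does not reach is not made up. A row lasts 1/10 s, in which the tool goes at most 50 mm and 8.59 degrees, less where a joint would pass 70% of its speed; a pose out of reach is approached as far as the arm can. A call is refused whole if a number of a shift passes 5 or a number of a turn 0.15, either way. A call with a gripper value outside its range is refused whole. "jaw" is the opening in per cent of the stroke, from 0 (shut) to 100 (fully open), set as the call begins (left out, the last holds). The fingers move at their own pace and stop on an object; "newtons" is the grip in N (left out, the last holds). Time passes only in rows, so rows that do not move let the fingers close. It gives the time, the measured TCP pose, the force, the opening and the grip force at its end, in the units of the state.
- sense(): the state, without advancing time (a new reading comes with each control period).
- snapshot(name): name is "scene" or "top" or "wrist"; returns the picture (400x640x3 uint8, red, green, blue); there is no depth.
- camera_params(name): a dict with "fov_y" (degrees; the focal length in pixels is half the picture's height over the tangent of half this angle, whatever the lens; pixels are square), "cx", "cy" (the principal point, pixels), "camera_from_world" (4x4, takes a point from world to camera coordinates); the wrist camera has in their place "mount" (4x4, takes a point from camera to tool coordinates, whose origin is the TCP and whose axes are the flange's). Camera axes: x right, y down, z forward; pixel columns grow to the right and rows downward; lengths in m; the calibration is good to about 2 mm. A picture is of the moment at which its call begins: read the wrist's pose just before it. camera_params takes no time and is no camera call.
- finish_job(): hands the job in; it is judged then, once.
The state is a dict: "clock": time; "qpos": joint angles; "qvel": joint speeds; "effort": joint torques, N m; "tool_pos": TCP position; "orientation": TCP orientation; "wrist_force": force on the tool from outside, world axes, zero at the start; "wrist_torque": the same for the moment, N m; "grip_width": opening from 0.0 (shut) to 1.0 (fully open); "finger_force": force on a finger pad.
Only numpy, scipy, OpenCV 4.12 (cv2) and the standard library are available. Lean on these libraries where they do the work, as an engineer would, in place of code of your own. Each camera call takes 0.05 s, during which the arm holds its last target. There are 200 camera calls.

### The job

Four orange rolls of tape lie in a touching row in the aluminium channel. Push the last roll with the fingertips so that the whole row slides along together as one train until the front roll rests against the end stop and no gaps are left; then push the red keeper arm round until it lies square across the channel behind the last roll, and draw clear. Only push: do not pick up or tip anything or pull the row apart, and leave the other things on the bench alone.

Things in the scene. Friction and masses are not known exactly. Their poses are not given: they have to be found in the camera images.
- magazine: aluminium channel fixed to the bench, 110 x 460 mm. Origin: on the bench, mid-channel. Its y runs along it to the end stop (open end at -y), x across, z up. Floor 6 mm above the bench, y -220 to +200 mm; side guides 12 mm thick, tops at 20 mm, 74 mm apart inside (x -37 to +37); stop's top at 40 mm. Its place and bearing (within 0.28 rad of world y) vary.
- stop_face (a point): middle of the rubber face of the end stop (own frame: x 0, y +200, z 20 mm), on the channel's centre line; same axes as the magazine. With the row home, the front roll's origin lies 35 mm before it (y -35 mm) and the others 70 mm apart behind it.
- keeper (a joint): red keeper arm on an upright pivot on the channel's -x (robot's) side. 0 = open: alongside the channel, pointing to the open end (-y); 1.571 rad = shut: square across it, pointing to +x, its face 4 to 5 mm behind the last roll when the row is home. Grows anticlockwise from above; stays where left (under 1 N at the tip). Starts at 0 to 0.25.
- keeper_hinge (a point): point on the upright pivot axis of the keeper, 26 mm above the bench; fixed in the magazine at x -66, y -89 mm.
- keeper_tip (a point): top of the upright red pin at the keeper arm's free end, 86 mm from the pivot axis, 47 mm above the bench. The pin is 12 mm thick, from 21 to 47 mm above the bench; the arm is 9 mm thick, 21 to 31 mm above the bench, and ends 6 mm past the pin's axis.
- roll_a: orange roll of tape lying flat in the channel, 70 mm across, 26 mm high, open bore about 38 mm, about 0.18 kg: the front roll, nearest the end stop. Origin: centre of its underside, 6 mm above the bench. The four touch (within 1 mm) at the start; the front one starts 50 to 110 mm short of the stop.
- roll_b: orange roll of tape lying flat in the channel, 70 mm across, 26 mm high, open bore about 38 mm, about 0.18 kg: the second roll. Origin: centre of its underside, 6 mm above the bench. The four touch (within 1 mm) at the start; the front one starts 50 to 110 mm short of the stop.
- roll_c: orange roll of tape lying flat in the channel, 70 mm across, 26 mm high, open bore about 38 mm, about 0.18 kg: the third roll. Origin: centre of its underside, 6 mm above the bench. The four touch (within 1 mm) at the start; the front one starts 50 to 110 mm short of the stop.
- roll_d: orange roll of tape lying flat in the channel, 70 mm across, 26 mm high, open bore about 38 mm, about 0.18 kg: the last roll, nearest the open end; push here. Origin: centre of its underside, 6 mm above the bench. The four touch (within 1 mm) at the start; the front one starts 50 to 110 mm short of the stop.
- small_carton: small brown carton, 87x112x51 mm, beyond the channel; a bystander, to be left alone. Origin: centre of its underside.
- terminal: black hand terminal with yellow-green keys, lying flat, 173x79x28 mm; a bystander, to be left alone. Origin: centre of its underside.
- glue_stick: glue stick with a yellow-green cap standing upright beyond the channel, 26 mm across, 86 mm high; a bystander, to be left alone. Origin: centre of its underside.
- marker: blue and white marker lying beside the channel on the robot's side, 19x136x21 mm; a bystander, to be left alone. Origin: centre of its underside.
- box_cutter: yellow-green box cutter, 29x151x21 mm; a bystander, to be left alone. Origin: centre of its underside.

How it is judged:
By the outcome, as a careful person would: the job done as asked, in the order asked, and still so for the second after the job is handed in, with the robot touching nothing.
It also fails if it takes over 48 s, if anything falls off the work surface, if the arm or the gripper's body presses on something with over 40 N, if the wrist force passes 120 N, or if a joint passes its speed limit or range.

## Working session

There is one attempt and no reset: what is moved stays moved. The work goes in short steps, Python scripts to look and compute and a tool call to move; the robot and the scene stay as the last step left them, time stands still between calls to the robot, and variables do not carry over. Pictures are saved under pics/ and viewed, at most 10 in all, crops included, and the job is handed in when it is done.

Besides the shell and the picture viewer there is one more tool, called as name(argument=value, ...), one argument or row to a line, values as JSON. send_rows: Moves the arm, as the interface text tells. Its arguments: {"type":"object","properties":{"rows":{"type":"array","items":{"type":"array","items":{"type":"number"}}},"jaw":{"type":"number"},"newtons":{"type":"number"}},"required":["rows"]}

```bash
mkdir -p pics; ls; python3 - <<'E'
from plant import *
import cv2,numpy as np
print(sense()); 
for n in("top","scene"):
    cv2.imwrite(f"pics/{n}0.png",snapshot(n)[:,:,::-1]); print(n,camera_params(n))
print(camera_params("wrist"))
E
```

```text
pics
{'clock': 0.0, 'qpos': array([ 1.28611013e+00,  2.64756969e-01,  1.60538344e+00, -2.66777395e-05,
        1.27367984e+00, -3.69393130e-02]), 'qvel': array([-0.00069777, -0.00190011, -0.00064465, -0.00038689, -0.0009404 ,
       -0.00031395]), 'effort': array([ 2.51902755e-03, -5.15090811e+01, -3.67334640e+01,  3.04502482e-04,
        1.25300739e-02,  8.82135623e-06]), 'tool_pos': array([0.16535487, 0.65368104, 0.22995435]), 'orientation': array([-0.388112  , -3.11719083,  0.00345999]), 'wrist_force': array([-0.08443331,  0.43447891,  0.38977841]), 'wrist_torque': array([ 0.08710359, -0.01530918,  0.03202501]), 'finger_force': 0.0, 'grip_width': 1.0025175596035802}
top {'fov_y': 46.09456226276627, 'cx': 313.1675748417051, 'cy': 200.92065953943506, 'camera_from_world': array([[ 2.29855644e-02, -9.99735786e-01,  1.47003170e-04,
        -6.57856124e-02],
       [-9.97543305e-01, -2.29448882e-02, -6.61882673e-02,
         5.27267861e-01],
       [ 6.61741525e-02,  1.37473266e-03, -9.97807142e-01,
         1.46676783e+00],
       [ 0.00000000e+00,  0.00000000e+00,  0.00000000e+00,
         1.00000000e+00]])}
scene {'fov_y': 51.78854355629403, 'cx': 325.7160936618014, 'cy': 204.09885689151645, 'camera_from_world': array([[ 0.69949483, -0.71436144, -0.01986724, -0.40370822],
       [-0.3146913 , -0.28294414, -0.90604194,  0.19888725],
       [ 0.64162011,  0.6400237 , -0.4227213 ,  0.76305238],
       [ 0.        ,  0.        ,  0.        ,  1.        ]])}
{'fov_y': 68.17712381075063, 'cx': 322.7001657976497, 'cy': 200.7363821357736, 'mount': array([[ 8.34298241e-04, -9.62220409e-01, -2.72270432e-01,
         6.81566387e-02],
       [ 9.99998832e-01,  1.15151308e-03, -1.00529508e-03,
         9.41625653e-04],
       [ 1.28083840e-03, -2.72269275e-01,  9.62220246e-01,
        -1.42023308e-01],
       [ 0.00000000e+00,  0.00000000e+00,  0.00000000e+00,
         1.00000000e+00]])}
```

View pics/top0.png

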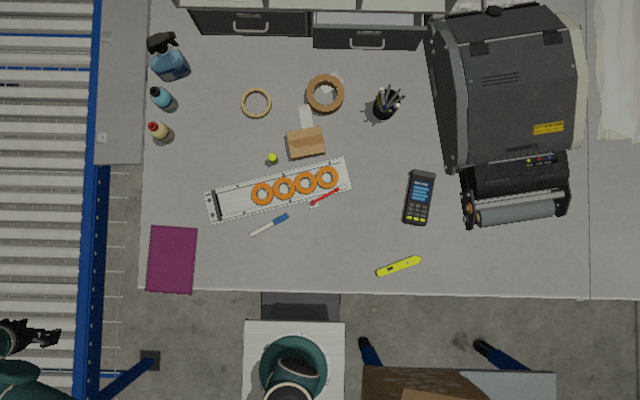

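View pics/scene0.png

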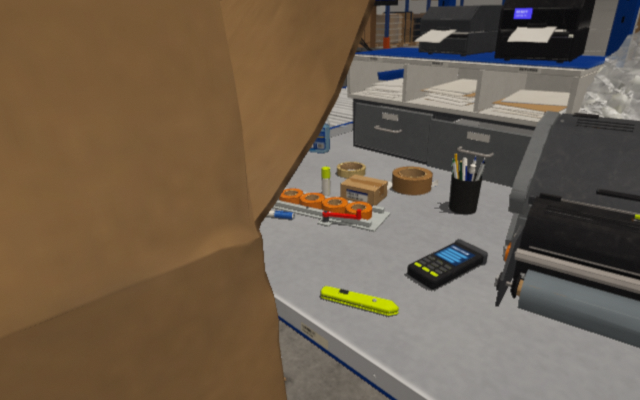

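The top view shows the channel running from (350,173) at its open end to the stop at (208,207). The rolls are at about (327,178), (305,182), (285,188) and (262,194). The red keeper runs from its pivot at (312,203) to its tip at (338,190). The scene view is half hidden by a carton.

```bash
cat > h.py <<'E'
from plant import *
import cv2,numpy as np
from scipy.spatial.transform import Rotation as R
def cam(n,s=None):
    p=camera_params(n); f=200/np.tan(np.radians(p['fov_y']/2))
    K=np.array([[f,0,p['cx']],[0,f,p['cy']],[0,0,1]])
    if n=='wrist':
        T=np.eye(4);T[:3,:3]=R.from_rotvec(s['orientation']).as_matrix();T[:3,3]=s['tool_pos'];T=T@p['mount']
    else: T=np.linalg.inv(p['camera_from_world'])
    return K,T
def ray(n,uv,z,s=None):
    K,T=cam(n,s); uv=np.atleast_2d(uv).astype(float)
    d=np.c_[uv,np.ones(len(uv))]@np.linalg.inv(K).T@T[:3,:3].T; o=T[:3,3]
    return o+d*((z-o[2])/d[:,2])[:,None]
def proj(n,P,s=None):
    K,T=cam(n,s); c=(np.atleast_2d(P)-T[:3,3])@T[:3,:3]; q=c@K.T
    return q[:,:2]/q[:,2:]
def masks(im):
    h=cv2.cvtColor(im,cv2.COLOR_RGB2HSV); H,S,V=cv2.split(h)
    o=((H>=8)&(H<=18)&(S>190)&(V>120)).astype(np.uint8)
    r=(((H<=4)|(H>=174))&(S>170)&(V>90)).astype(np.uint8)
    return o,r
def blobs(m,a):
    n,l,st,c=cv2.connectedComponentsWithStats(m)
    return [(st[i][4],c[i],st[i][:4]) for i in range(1,n) if st[i][4]>a]
E
python3 - <<'E'
from h import *
im=snapshot("top");o,r=masks(im)
for a,c,s in blobs(o,60): print('o',a,c,s)
for a,c,s in blobs(r,15): print('r',a,c,s,ray('top',c,.03))
ys,xs=np.nonzero(o[160:220,200:350]); pts=np.c_[xs+200,ys+160]
P=ray('top',pts,.03)[:,:2]; m=P.mean(0); w,v=np.linalg.eigh(np.cov(P.T)); print('orange',m,v[:,1],(P-m)@v[:,1]@[1] if 0 else ((P-m)@v[:,1]).min(),((P-m)@v[:,1]).max())
cv2.imwrite('pics/crop.png',cv2.resize(im[140:245,195:365,::-1],None,fx=4.6,fy=4.6,interpolation=cv2.INTER_CUBIC))
E
```

```text
o 199 [326.89949749 176.87437186] [317 166  21  22]
o 213 [305.3286385  182.88262911] [295 172  22  22]
o 432 [272.8287037  190.96527778] [252 177  43  28]
r 36 [152.         125.77777778] [148 122   8   8] [[0.75429778 0.4616176  0.03      ]]
r 57 [326.19298246 194.75438596] [315 188  24  15] [[ 0.54810732 -0.09402103  0.03      ]]
orange [0.57459823 0.00818994] [-0.27335043  0.96191452] -0.13889066532895258 0.13489234429216446
```

View pics/crop.png

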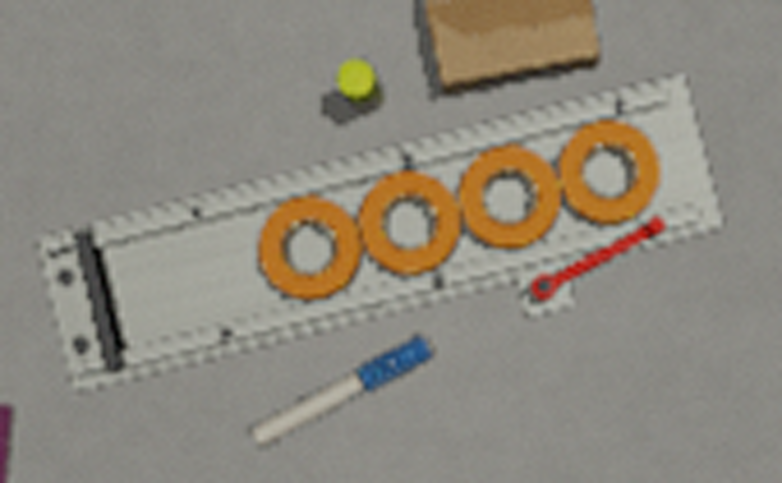

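The crop shows the keeper pivot at (542,289), its tip pin at (655,227), and the dark stop face along (95,240)-(118,365). The row lies along about (-0.273, 0.962), with free channel ahead of it. I'll move to a wrist-camera view above it for finer numbers.

send_rows(
  rows=[
    [0,0,0,-0.13],
    [0,0,0,-0.13],
    [0,0,0,-0.13],
    [0,0,0,-0.13],
  ],
  jaw=0,
)

```text
clock: 0.55
tool_pos: [0.1655, 0.6541, 0.2307]
orientation: [0.435, -3.111, 0.001]
wrist_force: [-0.2, -0.1, 0.1]
grip_width: 0.326
finger_force: 0.0
```

send_rows(
  rows=[
    [-1.3,-4,0,0],
    [-1.3,-4,0,0],
    [-1.3,-4,0,0],
    [-1.3,-4,0,0],
    [-1.3,-4,0,0],
    [-1.3,-4,0,0],
    [-1.3,-4,0,0],
    [-1.3,-4,0,0],
    [-1.3,-4,0,0],
    [-1.3,-4,0,0],
    [-1.3,-4,0,0],
    [-1.3,-4,0,0],
    [-1.3,-4,0,0],
    [-1.3,-4,0,0],
    [-1.3,-4,0,0],
    [-1.3,-4,0,0],
    [-1.3,-4,0,0],
    [-1.3,-3,0,0],
    [0,0,0,0],
    [0,0,0,0],
  ],
)

```text
clock: 2.55
tool_pos: [0.5816, 0.0328, 0.2307]
orientation: [0.423, -3.112, -0.001]
wrist_force: [-0.1, 0.6, -0.0]
grip_width: 0.0
finger_force: 0.0
```

```bash
cat >> h.py <<'E'
def look(n,name):
    s=sense(); im=snapshot(n); np.save(f'pics/{name}.npy',im); cv2.imwrite(f'pics/{name}.png',im[:,:,::-1]); return s,im
def rolls(n,im,s,z=.032):
    o,_=masks(im); out=[]
    for a,c,st in blobs(o,15):pass
    return o
E
python3 - <<'E'
from h import *
import pickle
s,im=look('wrist','w1'); pickle.dump(s,open('w1.pkl','wb'))
print(s['clock'],s['tool_pos'],s['orientation'],R.from_rotvec(s['orientation']).as_matrix()[:2,:2],s['qpos'])
o,r=masks(im)
for a,c,st in blobs(o,100): print('o',a,c,st,ray('wrist',c,.03,s))
for a,c,st in blobs(r,40): print('r',a,c,st,ray('wrist',c,.03,s))
E
```

```text
2.55 [0.5816466  0.03284897 0.23065399] [ 4.23242621e-01 -3.11157036e+00 -8.77000341e-04] [[-0.96366722 -0.26710192]
 [-0.26710268  0.963668  ]] [ 1.34295983e-02  9.15759612e-02  1.80642537e+00  4.09702639e-04
  1.24501796e+00 -1.82788310e+00]
r 494 [233.20647773 118.92712551] [194 104  80  28] [[ 0.54449289 -0.08114321  0.03      ]]
r 74 [186.63513514 129.91891892] [182 126  10   9] [[ 0.5703701  -0.12955501  0.03      ]]
```

View pics/w1.png

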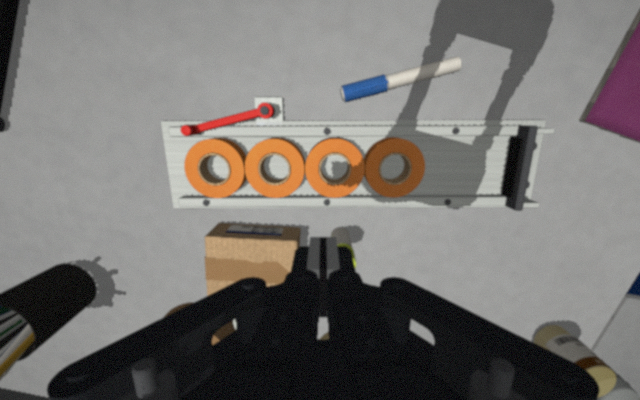

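The wrist view shows the rolls at (214,167), (274,166), (334,166) and (394,165). The keeper pivot is at (266,110) and its pin at (187,130). The stop face foots at column ~505, and the guides are level with the image.

```bash
python3 - <<'E'
from h import *
import pickle
s=pickle.load(open('w1.pkl','rb')); im=np.load('pics/w1.npy')
h=cv2.cvtColor(im,cv2.COLOR_RGB2HSV)
print(h[155,200],h[165,375],h[165,419])
o=((h[...,0]>=6)&(h[...,0]<=17)&(h[...,1]>160)).astype(np.uint8); o[:130]=0;o[205:]=0
cs=[]
for x0,x1 in((182,244),(245,304),(305,364),(365,428)):
    ys,xs=np.nonzero(o[:,x0:x1]); hull=cv2.convexHull(np.c_[xs+x0,ys].astype(np.int32)); P=ray('wrist',hull[:,0],.032,s)[:,:2]
    c,rad=cv2.minEnclosingCircle(P.astype(np.float32)); print('roll',c,rad); cs.append(c)
cs=np.array(cs); m=cs.mean(0); w,v=np.linalg.eigh(np.cov(cs.T)); print('roll axis',v[:,1])
# guide edges: row gradients across
g=cv2.cvtColor(im,cv2.COLOR_RGB2GRAY).astype(int)
for x in (180,300,440,480): print(x,g[116:142,x].tolist(),'|',g[190:214,x].tolist())
for y in (150,165,180): print(y,g[y,495:545].tolist())
print('hinge',ray('wrist',(266,110.5),.033,s),'pin',ray('wrist',(186.6,129.9),.047,s))
E
```

```text
[ 13 180 222] [ 14 182 123] [ 14 183 127]
roll (0.6038410067558289, -0.08861970901489258) 0.03652804717421532
roll (0.5855565071105957, -0.025504980236291885) 0.035923246294260025
roll (0.5670748949050903, 0.04280625283718109) 0.03457784280180931
roll (0.5486732125282288, 0.1087910607457161) 0.035046037286520004
roll axis [-0.26827658  0.96334193]
180 [154, 155, 156, 149, 149, 171, 197, 197, 190, 168, 144, 150, 167, 167, 168, 178, 190, 197, 199, 188, 172, 184, 196, 200, 196, 196] | [202, 205, 200, 197, 195, 195, 180, 161, 166, 193, 202, 203, 204, 203, 195, 195, 190, 182, 168, 157, 159, 158, 155, 159]
300 [163, 165, 164, 157, 150, 174, 194, 197, 184, 164, 169, 185, 196, 201, 200, 195, 201, 201, 199, 177, 166, 179, 192, 200, 200, 199] | [198, 197, 195, 183, 154, 115, 97, 125, 169, 196, 200, 201, 199, 196, 194, 186, 175, 167, 167, 164, 165, 164, 164, 164]
440 [161, 161, 161, 165, 174, 181, 185, 186, 176, 157, 163, 185, 194, 197, 198, 193, 195, 195, 180, 157, 129, 111, 110, 108, 106, 102] | [114, 110, 111, 108, 101, 91, 89, 95, 111, 109, 112, 115, 115, 112, 112, 133, 160, 165, 159, 159, 
[... 347 characters left out ...]
65, 31, 5, 5, 18, 19, 9, 12, 17, 15, 11, 22, 26, 32, 31, 34, 36, 58, 64, 74, 74, 75, 73, 71, 82, 108, 145, 165, 175, 177, 183, 175, 164, 158, 154, 155, 155]
165 [185, 184, 183, 183, 183, 182, 182, 174, 150, 116, 68, 34, 20, 11, 11, 9, 8, 2, 24, 9, 10, 17, 21, 30, 31, 32, 42, 51, 67, 73, 77, 79, 78, 75, 84, 116, 159, 174, 184, 183, 182, 176, 162, 153, 152, 154, 160, 157, 154, 156]
180 [178, 181, 182, 183, 182, 175, 159, 112, 64, 35, 13, 2, 12, 14, 10, 5, 9, 13, 13, 20, 27, 35, 34, 36, 45, 64, 68, 71, 76, 71, 74, 77, 100, 143, 172, 181, 187, 188, 179, 169, 158, 157, 157, 157, 154, 157, 157, 154, 154, 154]
hinge [[ 0.52577741 -0.04722749  0.033     ]] pin [[ 0.56768405 -0.12241698  0.047     ]]
```

send_rows(
  rows=[
    [0.2,-4,0,0],
    [0.2,-4,0,0],
    [0.2,-4,0,0],
    [0.2,-4,0,0],
    [0.2,-4.1,0,0],
    [0,0,4,0],
    [0,0,4,0],
    [0,0,4,0],
    [0,0,4,0],
    [0,0,3,0],
    [0,0,2,0],
    [0,0,0.8,0],
    [0,0,0,0],
    [0,0,0,0],
  ],
)

```text
clock: 4.0
tool_pos: [0.6272, -0.1624, 0.0146]
orientation: [-0.427, 3.111, -0.001]
wrist_force: [0.5, 0.3, 0.1]
grip_width: -0.0
finger_force: 0.0
```

```bash
python3 - <<'E'
from h import *
s,im=look('wrist','w2'); print(s['clock'],s['tool_pos'],s['wrist_force'])
top=snapshot('top')
cv2.imwrite('pics/w2t.png',np.vstack([im[:,:,::-1][:330],cv2.resize(top[150:225,195:365,::-1],(640,270))]))
E
```

```text
4.0 [ 0.62719865 -0.16240785  0.01460604] [0.46788817 0.32478315 0.06778018]
```

View pics/w2t.png

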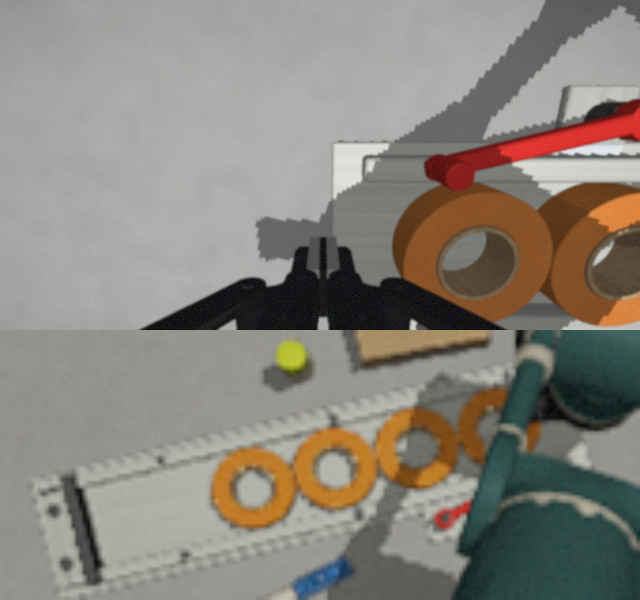

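The fingertips are centred behind the last roll at the open end, and the rolls and keeper are untouched. I'll push gently.

send_rows(
  rows=[
    [0.1,0.7,0,0],
    [0,0.7,0,0],
    [0,0.5,0,0],
    [0,0.4,0,0],
    [0,0.6,0,0],
    [0,0.8,0,0],
    [0,0.8,0,0],
    [0,0.8,0,0],
    [0,0.8,0,0],
    [0,0.8,0,0],
    [0,0.8,0,0],
    [0,0.8,0,0],
    [0,0.8,0,0],
    [0,0.8,0,0],
    [0,0.6,0,0],
    [0,0.4,0,0],
    [0,0.3,0,0],
    [0,0,0,0],
  ],
)

```text
clock: 5.9
tool_pos: [0.5945, -0.0527, 0.0133]
orientation: [0.426, -3.112, -0.001]
wrist_force: [0.9, -0.8, 1.9]
grip_width: -0.001
finger_force: 0.8
```

```bash
python3 - <<'E'
from h import *
s,im=look('wrist','w3'); print(s['clock'],s['tool_pos'],s['wrist_force'])
top=snapshot('top')
cv2.imwrite('pics/w3t.png',np.vstack([im[:,:,::-1][:330],cv2.resize(top[150:225,195:365,::-1],(640,270))]))
E
```

```text
5.9 [ 0.59451643 -0.05270202  0.01332618] [ 0.88186231 -0.84738449  1.86986319]
```

View pics/w3t.png

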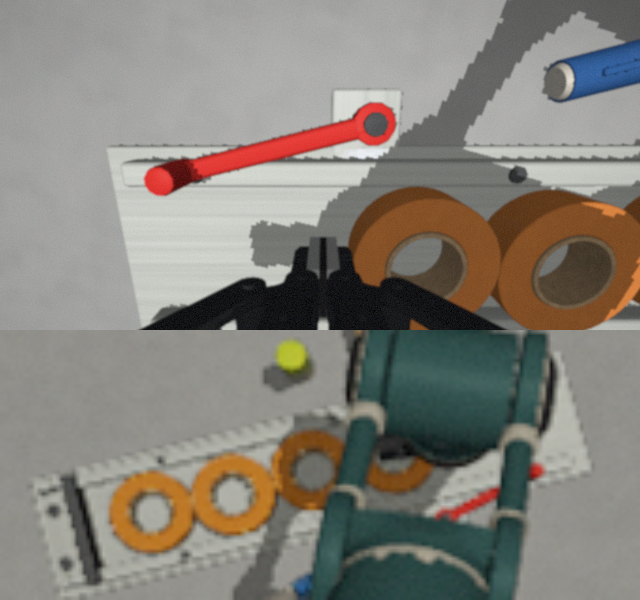

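The row has moved as one, with about 15–18 mm left between the front roll (left edge at 109 px) and the stop (~92 px). I'll continue slowly and watch the force.

send_rows(
  rows=[
    [0,0.3,0,0],
    [0,0.3,0,0],
    [0,0.3,0,0],
    [0,0.2,0,0],
    [0,0.2,0,0],
  ],
)

```text
clock: 6.5
tool_pos: [0.5909, -0.0406, 0.0132]
orientation: [0.426, -3.112, -0.0]
wrist_force: [0.4, -3.5, -0.2]
grip_width: -0.004
finger_force: 1.8
```

send_rows(
  rows=[
    [0,0.15,0,0],
    [0,0.15,0,0],
  ],
)

```text
clock: 6.7
tool_pos: [0.5901, -0.0378, 0.0132]
orientation: [0.426, -3.112, -0.0]
wrist_force: [-0.0, -3.2, 0.1]
grip_width: -0.0
finger_force: 1.7
```

send_rows(
  rows=[
    [0,0.1,0,0],
    [0,0.1,0,0],
  ],
)

```text
clock: 6.9
tool_pos: [0.5897, -0.0359, 0.0132]
orientation: [0.426, -3.112, -0.0]
wrist_force: [0.9, -2.6, 0.1]
grip_width: 0.001
finger_force: 1.7
```

send_rows(
  rows=[
    [0,0.1,0,0],
    [0,0.1,0,0],
  ],
)

```text
clock: 7.1
tool_pos: [0.5895, -0.0344, 0.0134]
orientation: [-0.427, 3.112, -0.001]
wrist_force: [1.0, -6.2, 0.8]
grip_width: -0.0
finger_force: 3.3
```

send_rows(
  rows=[
    [0,0.1,0,0],
    [0,0.1,0,0],
  ],
)

```text
clock: 7.3
tool_pos: [0.5899, -0.0338, 0.0138]
orientation: [-0.428, 3.11, -0.005]
wrist_force: [3.0, -11.5, -0.4]
grip_width: -0.0
finger_force: 5.8
```

send_rows(
  rows=[
    [0,0.1,0,0],
    [0,0.1,0,0],
  ],
)

```text
clock: 7.5
tool_pos: [0.5906, -0.0333, 0.0144]
orientation: [-0.428, 3.108, -0.009]
wrist_force: [3.7, -16.0, -0.5]
grip_width: 0.001
finger_force: 8.4
```

The force has climbed to 16 N and the tool has stalled, so the row is against the stop. I'll back off gently, lift, and check.

send_rows(
  rows=[
    [0,-0.2,0,0],
    [0,-0.3,0,0],
    [0,-0.5,0,0],
    [0,-1,0,0],
    [0,-2,0,0],
    [0,-2,0,0],
    [0,0,-3,0],
    [0,0,-4,0],
    [0,0,-4,0],
    [0,-4,-3,0],
    [0,-2,-3,0],
    [0,0,0,0],
    [0,0,0,0],
  ],
)

```text
clock: 8.8
tool_pos: [0.621, -0.1469, 0.1842]
orientation: [-0.423, 3.111, -0.0]
wrist_force: [-0.5, 0.7, -0.6]
grip_width: -0.001
finger_force: 0.0
```

```bash
python3 - <<'E'
from h import *
import pickle
s,im=look('wrist','w4'); print(s['clock'],s['tool_pos'],R.from_rotvec(s['orientation']).as_matrix()[:2,:2]); pickle.dump(s,open('w4.pkl','wb'))
o,r=masks(im)
for a,c,st in blobs(r,40): print('r',a,c,st)
E
```

```text
8.8 [ 0.62100377 -0.14688617  0.18419698] [[-0.96361913 -0.26727344]
 [-0.2672738   0.96362063]]
r 776 [402.93427835 129.46649485] [355 111  99  36]
```

View pics/w4.png

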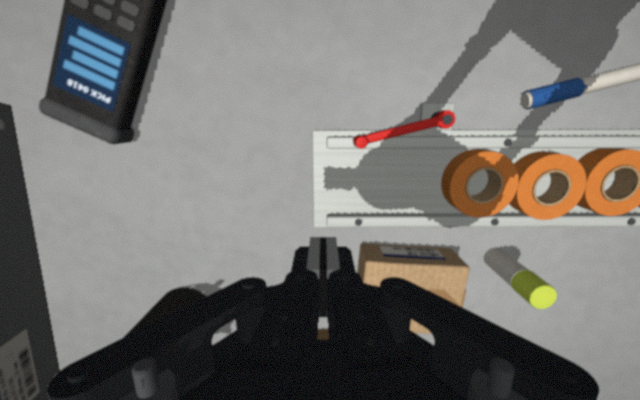

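The view shows the pin at (360,141), the hinge at (447,119), roll d at (480,183), and the row touching. I'll refine the points and measure the gaps and the row position.

```bash
python3 - <<'E'
from h import *
import pickle
s=pickle.load(open('w4.pkl','rb')); im=np.load('pics/w4.npy')
hin=ray('wrist',(447,119),.033,s)[0]; pin=ray('wrist',(360.5,141.5),.047,s)[0]; print(hin,pin)
a=np.array([-.2705,.9627]);ex=np.array([.9627,.2705])
H=(hin[:2]+[.5258,-.0472])/2; print('H',H,'len',np.linalg.norm(pin[:2]-H)); d=pin[:2]-H; print('theta',np.arctan2(d@ex,-d@a))
O=H+.066*ex+.089*a
h=cv2.cvtColor(im,cv2.COLOR_RGB2HSV); o=((h[...,0]>=6)&(h[...,0]<=17)&(h[...,1]>160)).astype(np.uint8); o[:140]=0;o[220:]=0
c=ray('wrist',(480.5,183),.02,s)[0][:2]; print('d approx',(c-O)@a,(c-O)@ex)
top=snapshot('top')
for k in range(4):
    p=np.r_[O+a*(.165-.07*k),.032]; print('expected px',proj('top',p))
ot=((lambda q:((q[...,0]>=6)&(q[...,0]<=17)&(q[...,1]>160)))(cv2.cvtColor(top,cv2.COLOR_RGB2HSV))).astype(np.uint8); ot[:150]=0;ot[230:]=0;ot[:,:200]=0;ot[:,350:]=0
P=ray('top',np.argwhere(ot)[:,::-1],.032)[:,:2]-O; y=P@a; print('orange y range',np.percentile(y,[0.5,99.5]),'x',np.percentile(P@ex,[1,99]))
t=lambda th:np.cos(th)*ex+np.sin(th)*a; ar=lambda th:np.sin(th)*ex-np.cos(th)*a
th=np.arctan2(d@ex,-d@a)-0.03; T=H+.084*ar(th)-.034*t(th); 
D=T-s['tool_pos'][:2]; M=R.from_rotvec(s['orientation']).as_matrix()[:2,:2]; print('target',T,'tool shift now',D@M, 'turn',1.571-th)
cv2.imwrite('pics/t4.png',cv2.resize(top[140:245,195:365,::-1],None,fx=4.6,fy=4.6,interpolation=cv2.INTER_CUBIC))
E
```

```text
[ 0.52557622 -0.05015085  0.033     ] [ 0.56729839 -0.1253188   0.047     ]
H [ 0.52568811 -0.04867543] len 0.08721021359956434
theta 0.22346403623041716
d approx -0.04241727745425584 -0.001055733654707129
expected px [[227.61077845 201.24242377]]
expected px [[249.35124111 195.69906855]]
expected px [[271.05742572 190.1644535 ]]
expected px [[292.72941329 184.63855796]]
orange y range [-0.07827037  0.19458027] x [-0.03567104  0.03039413]
target [ 0.53318067 -0.13898349] tool shift now [0.08251584 0.03108798] turn 1.3775359637695828
```

View pics/t4.png

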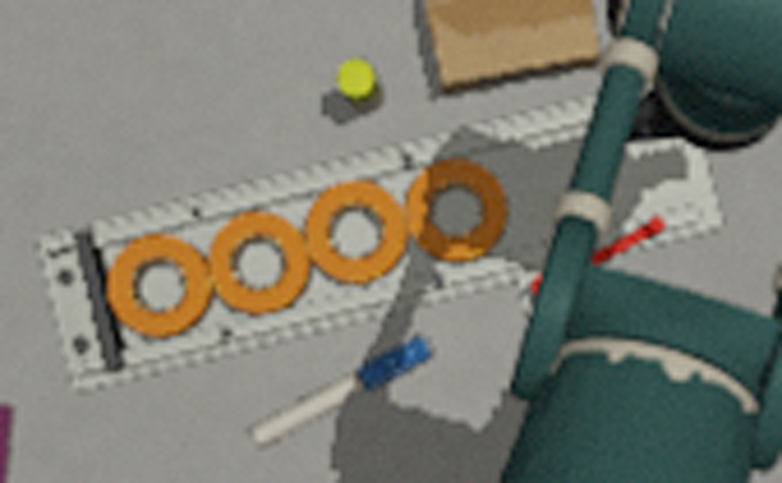

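The front roll is against the stop and the four rolls touch with no gaps, while the keeper is still open. Next I'll go to the robot side of the pin.

send_rows(
  rows=[
    [4.1,1.5,0,0],
    [4.15,1.6,0,0],
    [0,0,0,0.14],
    [0,0,0,0.14],
    [0,0,0,0.14],
    [0,0,0,0.14],
    [0,0,0,0.14],
    [0,0,0,0.14],
    [0,0,0,0.14],
    [0,0,0,0.14],
    [0,0,0,0.14],
    [0,0,0,0.12],
    [0,0,4,0],
    [0,0,4,0],
    [0,0,4,0],
    [0,0,0,0],
    [0,0,0,0],
  ],
)

```text
clock: 10.6
tool_pos: [0.5307, -0.137, 0.0616]
orientation: [-1.649, -2.668, 0.002]
wrist_force: [0.3, 0.4, 1.7]
grip_width: -0.003
finger_force: 0.0
```

```bash
cat >> h.py <<'E'
a=np.array([-.2705,.9627]);ex=np.array([.9627,.2705]);H=np.array([.5257,-.0487])
def rel(s):
    # where the TCP stands about the hinge: r along the arm, d behind it, if tool y is the tangent
    M=R.from_rotvec(s['orientation']).as_matrix()[:2,:2]; ty=M[:,1]; q=s['tool_pos'][:2]-H
    return 'yaw theta',np.arctan2(ty@a,ty@ex),'r',-q@M[:,0],'d',-q@ty,'z',s['tool_pos'][2]
E
python3 - <<'E'
from h import *
s,im=look('wrist','w5'); print(s['clock'],rel(s),s['qpos'])
E
```

```text
10.6 ('yaw theta', np.float64(0.1898515831030981), 'r', np.float64(0.08126071479440496), 'd', np.float64(0.035000722777144375), 'z', np.float64(0.06162418875484567)) [-2.98165724e-01  1.96685420e-01  2.02597382e+00  1.01096868e-04
  9.23895147e-01 -7.61990043e-01]
```

View pics/w5.png

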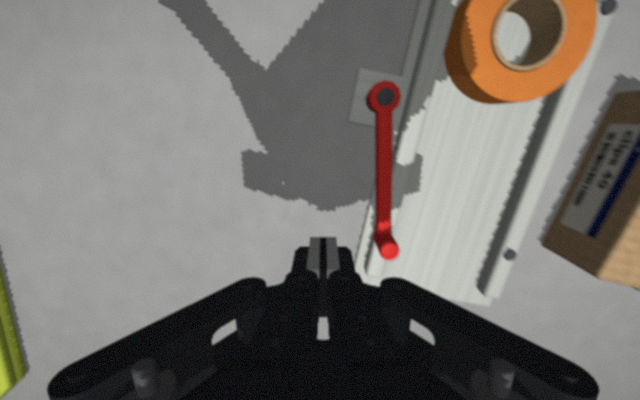

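The fingers stand beside the pin (389,250) on the robot side with clear space below. I'll descend and sweep around the hinge.

send_rows(
  rows=[
    [-0.2,0,2,0],
    [0,0,1.5,0],
    [0,0.6,0,0],
    [0,0.5,0,0],
    [0,0.3,0,0],
    [-0.16,0.85,0,-0.1],
    [-0.16,0.85,0,-0.1],
    [-0.16,0.85,0,-0.1],
    [-0.16,0.85,0,-0.1],
  ],
)

```text
clock: 11.55
tool_pos: [0.5784, -0.1194, 0.0293]
orientation: [1.082, 2.948, -0.0]
wrist_force: [-1.1, -0.8, -0.2]
grip_width: -0.001
finger_force: 0.3
```

```bash
python3 - <<'E'
from h import *
s,im=look('wrist','w6'); print(s['clock'],rel(s),s['wrist_force'])
o,r=masks(im)
for A,c,st in blobs(r,40): print(A,c,st)
E
```

```text
11.55 ('yaw theta', np.float64(0.5933692557302372), 'r', np.float64(0.08586309712143775), 'd', np.float64(0.019824197433642925), 'z', np.float64(0.029251976866188065)) [-1.08142712 -0.79538108 -0.16457331]
3789 [361.61177092 165.13433624] [345  59  38 220]
```

send_rows(
  rows=[
    [-0.15,0.85,0,-0.1],
    [-0.15,0.85,0,-0.1],
    [-0.15,0.85,0,-0.1],
    [-0.15,0.85,0,-0.1],
    [-0.15,0.85,0,-0.1],
    [-0.15,0.85,0,-0.1],
    [-0.15,0.85,0,-0.1],
    [-0.15,0.85,0,-0.1],
    [0,0,0,0],
    [0,0,0,0],
  ],
)

```text
clock: 12.6
tool_pos: [0.6119, -0.0615, 0.0289]
orientation: [-0.141, 3.138, -0.0]
wrist_force: [-1.4, 0.6, -0.2]
grip_width: 0.007
finger_force: 0.0
```

```bash
cat >> h.py <<'E'
def armang(im,s):
    _,r=masks(im); ys,xs=np.nonzero(r); P=ray('wrist',np.c_[xs,ys],.031,s)[:,:2]-H
    q=np.linalg.norm(P,axis=1); P=P[(q>.02)&(q<.07)]   # arm only, clear of boss and pin
    m=cv2.fitLine(P.astype(np.float32),cv2.DIST_HUBER,0,.01,.01).ravel(); v=m[:2]*np.sign(m[:2]@P.mean(0))
    return 'line angle',np.arctan2(v@ex,-v@a),'mean angle',np.arctan2(P.mean(0)@ex,-P.mean(0)@a)
E
python3 - <<'E'
from h import *
s,im=look('wrist','w7'); print(s['clock'],rel(s),s['wrist_force'],armang(im,s))
E
```

```text
12.6 ('yaw theta', np.float64(1.3864205953119364), 'r', np.float64(0.08472208540516468), 'd', np.float64(0.020426008420747054), 'z', np.float64(0.028874794078465882)) [-1.44914051  0.57356425 -0.2064159 ] ('line angle', np.float64(1.4055210514418133), 'mean angle', np.float64(1.3770690249161863))
```

View pics/w7.png

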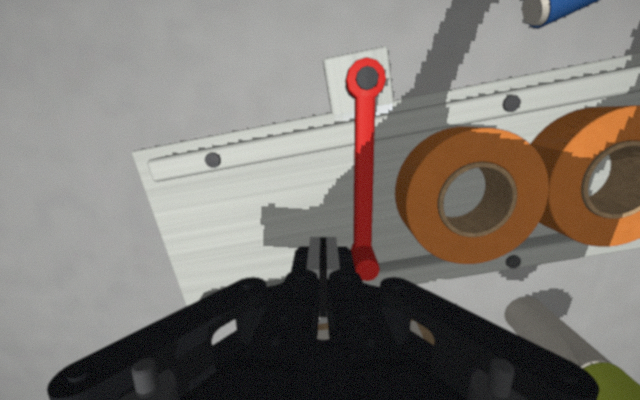

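The keeper is nearly square (pivot (366,77), pin (366,266)), with about 0.18 rad left and clear space before roll d.

send_rows(
  rows=[
    [-0.12,0.7,0,-0.08],
    [-0.12,0.7,0,-0.08],
    [0,0,0,0],
    [0,0,0,0],
  ],
)

```text
clock: 13.05
tool_pos: [0.612, -0.0477, 0.0284]
orientation: [-0.39, 3.117, -0.0]
wrist_force: [0.7, 0.9, -0.3]
grip_width: -0.001
finger_force: 0.0
```

```bash
python3 - <<'E'
from h import *
s,im=look('wrist','w8'); print(s['clock'],rel(s),s['wrist_force'],armang(im,s))
E
```

```text
13.05 ('yaw theta', np.float64(1.5461034240495406), 'r', np.float64(0.08389575821591688), 'd', np.float64(0.020277756519812135), 'z', np.float64(0.028384637165393328)) [ 0.70926718  0.94086706 -0.34808814] ('line angle', np.float64(1.5592128738770572), 'mean angle', np.float64(1.5288565649702803))
```

send_rows(
  rows=[
    [0,0.1,0,-0.015],
    [0,0.05,0,0],
    [0,0,0,0],
    [0,0,0,0],
  ],
)

```text
clock: 13.5
tool_pos: [0.6116, -0.046, 0.0283]
orientation: [0.418, -3.114, 0.0]
wrist_force: [-0.9, -1.5, -0.5]
grip_width: 0.002
finger_force: 0.5
```

send_rows(
  rows=[
    [0,-0.5,0,0],
    [0,-1.5,0,0],
    [0,-2.5,0,0],
    [0,-2,-2,0],
    [0,0,-4,0],
    [0,0,-4,0],
    [0,0,-4,0],
    [0,0,-2,0],
    [0,0,0,0],
    [0,0,0,0],
    [0,0,0,0],
  ],
)

```text
clock: 14.6
tool_pos: [0.6275, -0.1087, 0.186]
orientation: [0.417, -3.11, -0.002]
wrist_force: [-0.2, -0.0, -0.0]
grip_width: 0.0
finger_force: 0.0
```

```bash
python3 - <<'E'
from h import *
s,im=look('wrist','w9'); print(s['clock'],s['tool_pos'],s['wrist_force'],armang(im,s))
# pin top and rolls
h=cv2.cvtColor(im,cv2.COLOR_RGB2HSV); o=((h[...,0]>=6)&(h[...,0]<=17)&(h[...,1]>160)).astype(np.uint8)
O=H+.066*ex+.089*a
_,r=masks(im)
for A,c,st in blobs(r,40): print('r',A,c,st)
P=ray('wrist',np.argwhere(r)[:,::-1],.031,s)[:,:2]-O; k=abs(P@ex)<.01; print('arm y at x~0',np.percentile(P[k]@a,[1,99]))
P=ray('wrist',np.argwhere(o)[:,::-1],.032,s)[:,:2]-O; k=(abs(P@ex)<.01)&(P@a>-.1); print('orange rear y at x~0',np.percentile(P[k]@a,[.5]))
# bearing of guides by long straight edges
g=cv2.cvtColor(im,cv2.COLOR_RGB2GRAY); L=cv2.createLineSegmentDetector().detect(g)[0][:,0]
for l in L:
    if np.hypot(l[2]-l[0],l[3]-l[1])>90 and max(l[1],l[3])<240:
        Q=ray('wrist',l.reshape(2,2),.02,s)[:,:2]; e=Q[1]-Q[0]; e*=np.sign(e@a)
        print('edge bearing',np.arctan2(-e[0],e[1]).round(4),'len',np.linalg.norm(e).round(3),'x',((Q-O)@ex).round(4))
print('assumed',np.arctan2(.2705,.9627))
E
```

```text
14.6 [ 0.62750049 -0.10873557  0.18601006] [-0.23139769 -0.04714491 -0.04976059] ('line angle', np.float64(1.5813176806400604), 'mean angle', np.float64(1.5203334889677111))
r 838 [406.01670644 144.6300716 ] [400  94  18 104]
arm y at x~0 [-0.09512683 -0.08678605]
orange rear y at x~0 [-0.08578323]
edge bearing 0.2753 len 0.123 x [0.037  0.0372]
edge bearing 0.2194 len 0.106 x [0.0673 0.073 ]
edge bearing 1.3996 len 0.108 x [-0.1562 -0.059 ]
edge bearing 0.2751 len 0.109 x [-0.0543 -0.0541]
edge bearing -1.2966 len 0.099 x [-0.0521  0.0468]
edge bearing 0.2694 len 0.094 x [-0.054  -0.0544]
edge bearing 0.2759 len 0.104 x [0.0368 0.037 ]
assumed 0.27391775872783103
```

```bash
python3 - <<'E'
from h import *
O=H+.066*ex+.089*a
t=snapshot('top');h=cv2.cvtColor(t,cv2.COLOR_RGB2HSV); o=((h[...,0]>=6)&(h[...,0]<=17)&(h[...,1]>160)).astype(np.uint8); o[:150]=0;o[230:]=0;o[:,:200]=0;o[:,350:]=0
P=ray('top',np.argwhere(o)[:,::-1],.032)[:,:2]-O; print(np.percentile(P@a,[.5,99.5]))
s=sense(); print(s['tool_pos'],s['wrist_force'],s['clock'])
finish_job()
E
```

```text
[-0.06946477  0.19463335]
[ 0.62741723 -0.10845187  0.18576403] [ 0.0770711   0.09828992 -0.8691957 ] 14.7
the job is handed in; nothing more can be done
```

I handed the job in at 14.7 s: the four rolls are touching with the front one against the stop, and the keeper measures about 1.57–1.58 rad (square is 1.571). The arm is clear of everything, and none of my moves went near the other things on the bench.

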